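# Make up a spray cup and swap the wrong lid

## Robot

A 6-joint arm with a two-finger parallel gripper is mounted at the origin on the work surface. World frame = base frame: x ahead of the robot, y to its left, z up, the work surface at z = 0. Lengths are in m, angles in rad, forces in N, time in s.
With the tool pointing down it reaches from about 0.4 to 0.825 m from the base axis. Payload 7 kg.
Tool frame: the origin (TCP) lies on the mounting face of the last link; the fingertips stand 178 mm ahead of it and the grasp point (between the pads) lies grip_depth ahead of it (grip_depth is the distance from the TCP to the grasp point, in m); z points along the fingers, y is the line along which they close (so a half turn about z gives the same grasp; the last joint's range is limited). The gripper opens to 88 mm and grips with 3 to 60 N. Pads are 19 mm wide; open, the fingers measure 130 mm over their backs; the gripper's body (78 mm by 193 mm) begins 47 mm behind the grasp point.
Start: joints at [1.419, 0.359, 0.012, 0, -1.224, -0.288], TCP at [0.287, 0.611, 0.405] pointing down, gripper open.
Joint ranges: [-3.07, 3.07], [-1.43, 2.12], [-1.02, 1.25], [-3.03, 1.67], [-3.05, -0], [-3.03, 3.03]. Speed limits (rad/s): [2.39, 2.39, 3.01, 3.14, 3.14, 3.14].

## Interface

Orientations are given as a unit quaternion [x, y, z, w].
In Python, from workcell import get_obs, capture, sign_off, boxes_of, regions_of, grip_depth gives the robot as it stands.
- The arm moves only by the tool play_rows, never from a script. Its argument "deltas" is a list of rows, each an object with "angular": the turn, a rotation vector about the tool's x, y, z in degrees, a list of three; "dp": the shift along the tool's x, y, z in cm, a list of three; "jaw": the closure, from -1 (fully open) to 1 (shut), so that 0 is half open. In form: [{"angular": [ax, ay, az], "dp": [tx, ty, tz], "jaw": jaw}, ...]. A call has 1 to 8 rows; each row shifts and turns the commanded pose from where the row before left it, along the tool's axes as they then stand; what a row does not reach is not made up. A row lasts 1/12 s, in which the tool goes at most 41.7 mm and 7.16 degrees, less where a joint would pass 70% of its speed; a pose out of reach is approached as far as the arm can. A call is refused whole if a number of a shift passes 4.17 or a number of a turn 7.16, either way. A call with a gripper value outside its range is refused whole. The fingers move at their own pace and stop on an object; the grip force is fixed at half the most. Time passes only in rows, so rows that do not move let the fingers close. It gives the time, the measured TCP pose, the force, the opening and the grip force at its end, in the units of the state.
- get_obs(): the state, without advancing time (a new reading comes with each control period).
- capture(name): name is "side" or "top"; returns a dict with "img" (384x512x3 uint8, red, green, blue), "z_map" (384x512 float32, m along the optical axis (not along the pixel's ray), 0 where there is no reading), "mtx" (3x3 intrinsics, pixels), "R" (3x3) and "t" (3): a world point X has camera coordinates R X + t. Camera axes: x right, y down, z forward; pixel columns grow to the right and rows downward; lengths in m; the calibration is good to about 2 mm. A picture is of the moment at which its call begins.
- sign_off(): hands the job in; it is judged then, once.
Trained networks look in a picture, given as the dict that the camera call returned (one of the last four; its "shot" number tells which), for a name from the list of things; names that differ only in an ending like _2 or _b are one class to them, and where a whole thing is asked for, a point or a joint stands for the part that bears it (a point fixed in the world has none). Each returns a list of dicts, best first, with "p" (0 to 1); they miss things now and then, are a little off and sometimes report something else, mostly with a low value. They report only what shows in the picture. A call takes as long as a camera call.
- boxes_of(query, picture): "rect" ([left, top, right, bottom] in pixels, round what is visible of it).
- regions_of(query, picture): "pixels" (384x512 bool, what is visible of it) and "rect" ([left, top, right, bottom] in pixels, round what is visible of it).
The state is a dict: "clock": time; "q": joint angles; "dq": joint speeds; "tau": joint torques, N m; "eef_pos": TCP position; "tcp_rot": TCP orientation; "contact_force": force on the tool from outside, world axes, zero at the start; "wrist_torque": the same for the moment, N m; "width": opening from 0.0 (shut) to 1.0 (fully open); "finger_force": force on a finger pad.
Only numpy, scipy, OpenCV 4.12 (cv2) and the standard library are available. Lean on these libraries where they do the work, as an engineer would, in place of code of your own. Each camera call takes 0.05 s, during which the arm holds its last target. There are 200 camera calls.

## Task

Make up the spray cup on the round steel stand: set the grey sleeve upright in the middle of the stand, put the white liner cup fully down into it, then the large spouted lid from the aluminium stock tray onto the liner so that it sits flat on the rim, and then the black cap fully down over the lid's spout. The small lid in the blue kit tray is the wrong one for this cup: last of all, stand it upright in the stock tray in place of the large lid. Do not disturb the paint tin and the syringe.

Things in the scene. Friction and masses are not known exactly. Their poses are not given: they have to be found in the camera images.
- sleeve_c (a point): Grey plastic sleeve: short open-topped round cup, 66 mm outside diameter, 45 mm tall, wall 3.5 mm (59 mm inside), floor 4 mm thick. Stands upright in the blue kit tray, mouth up. Point: on its axis, half-way up (22.5 mm above its underside); z up along the axis.
- liner_c (a point): White plastic liner: tall open-topped round cup, 80 mm tall, outside diameter 47 mm at the foot, 50 mm at the rim, wall 3 mm (44 mm inside at the rim). Stands upright in the kit tray. Point: on its axis, half-way up (40 mm above its underside); z up. Fully down in the sleeve this point is 21.5 mm above the sleeve's point and 39 mm of it shows above the sleeve.
- lid_spout (a point): Large white lid, the right one, 47 mm tall, in the stock tray. From below: boss 36 mm dia, 8 mm deep; flange 58 mm dia, 5 mm thick; spout 20 mm dia, 34 mm tall, to grip. Stands on its boss. Point: on the axis 34 mm above the boss's underside (21 above the flange's top, 13 below the spout's top); z up. Seated, the flange lies on the liner's rim, boss inside, point 66 mm above the liner's point.
- smalllid_spout (a point): Small white lid, the wrong one: same form and heights as the large lid (47 mm overall, boss 8, flange 5, spout 34), but boss 28 mm, flange 42 mm and spout 14 mm in diameter. Starts standing on its boss, spout up, in the kit tray. Point: on the axis, 34 mm above the boss's underside (21 mm above the flange's top); z up.
- cap_c (a point): Black ribbed round cap, 34 mm outside diameter, 34 mm tall, closed top 4 mm thick, open below with a bore 27 mm in diameter, 30 mm deep. Stands mouth down in the kit tray. Point: on its axis, half-way up (17 mm); z up. Fully down, its top rests on the large lid's spout, this point coincides with the lid's point and its lower edge is 4 mm above the flange.
- stand_top (a point): Round steel stand, fixed: a flat disc 90 mm in diameter, top 12 mm above the table, with a flat foot 116 mm in diameter and 4 mm thick. The point is the centre of its top face; z up. Nothing is on it at the start.
- stock_floor (a point): Aluminium stock tray, fixed: square, 130 mm outside, walls 4 mm thick and 12 mm high, floor 4 mm thick. The point is the centre of its inner floor, 4 mm above the table; x and y run along its sides, z up. At the start only the large lid is in it, near the middle.
- kit: Blue plastic kit tray, fixed: 220 mm (its x) by 240 mm (its y) outside, walls 4 mm thick and 10 mm high, floor 4 mm thick. The origin is the centre of its underside, on the table; z up. At the start sleeve, liner, cap and small lid stand in it, one at each of four places about 50 mm (x) and 55 mm (y) either side of its middle, in any arrangement.
- tin_c (a point): Bystander, leave alone: small steel paint tin with a blue band, 70 mm in diameter, 72 mm tall, standing on the table beyond the work. The point is at its centre, 36 mm up.
- syringe_c (a point): Bystander, leave alone: blue dosing syringe with a green plunger, about 160 mm long and 22 mm thick (flange 36 mm), lying on the table beyond the work. The point is near the middle of its length on its axis, 11 mm up; x along the syringe to the plunger.

How it is judged:
On the way, in this order (a step that is already met when the one before it is completed fails the run):
1. the sleeve stands upright on the stand, its centre within 12 mm of the stand's (horizontal distance between sleeve_c and stand_top below 0.012 m and angle between sleeve_c's own z axis and vertical below 0.1 rad and z of sleeve_c in the frame of stand_top between 0.0185 and 0.0265 m), for 0.2 s.
2. the liner is fully down in the sleeve on the stand (all of step 1 and horizontal distance between liner_c and sleeve_c below 0.009 m and angle between liner_c's own z axis and vertical below 0.1 rad and z of liner_c in the frame of sleeve_c between 0.0175 and 0.0255 m), for 0.2 s.
3. the large lid sits flat on the liner (all of step 2 and horizontal distance between lid_spout and liner_c below 0.008 m and angle between lid_spout's own z axis and vertical below 0.1 rad and z of lid_spout in the frame of liner_c between 0.062 and 0.07 m), for 0.2 s.
4. the cap is fully down over the spout (all of step 3 and horizontal distance between cap_c and lid_spout below 0.007 m and angle between cap_c's own z axis and vertical below 0.1 rad and z of cap_c in the frame of lid_spout between -0.004 and 0.004 m), for 0.2 s.
5. the small lid stands in the stock tray (x of smalllid_spout in the frame of stock_floor between -0.045 and 0.045 m and y of smalllid_spout in the frame of stock_floor between -0.045 and 0.045 m and z of smalllid_spout in the frame of stock_floor between 0.03 and 0.038 m and angle between smalllid_spout's own z axis and vertical below 0.1 rad), for 0.2 s.
At the end, for the whole second after the job is handed in: Sleeve within 12 mm of the stand's centre; liner in it, large lid on the liner and cap over the spout, each within 4 mm of its seated height; small lid on the stock tray's floor (within 45 mm of its middle each way); all upright within 0.1 rad and at rest (below 20 mm/s) (all of step 4 and all of step 5 and linear speed of each of sleeve, liner, lid, cap, smalllid below 0.02 m/s); the robot touches nothing.
It fails at once if the paint tin is moved by more than 30 mm (distance of tin_c from where it was at the start of the episode above 0.03 m).
It fails at once if the syringe is moved by more than 30 mm (distance of syringe_c from where it was at the start of the episode above 0.03 m).
It also fails if it takes over 134 s, if anything falls off the work surface, if the arm or the gripper's body presses on something with over 40 N, if the wrist force passes 120 N, or if a joint passes its speed limit or range.

## Working session

There is one attempt and no reset: what is moved stays moved. The work goes in short steps, Python scripts to look and compute and a tool call to move; the robot and the scene stay as the last step left them, time stands still between calls to the robot, and variables do not carry over. Pictures are saved under pics/ and viewed, at most 14 in all, crops included, and the job is handed in when it is done.

Besides the shell and the picture viewer there is one more tool, called after "Emit:" by a JSON object that holds its "api" and its "payload", one argument or row to a line. play_rows: Moves the arm, as the interface text tells. Its arguments: {"type":"object","properties":{"deltas":{"type":"array","items":{"type":"object","properties":{"angular":{"type":"array","items":{"type":"number"}},"dp":{"type":"array","items":{"type":"number"}},"jaw":{"type":"number"}}}}},"required":["deltas"]}

```bash
mkdir -p pics; ls
python3 - <<'E'
from workcell import *
import cv2, numpy as np, workcell
print(grip_depth if not callable(grip_depth) else grip_depth())
o=get_obs(); print({k:np.round(v,3) for k,v in o.items()})
for n in ['side','top']:
    c=capture(n); cv2.imwrite(f'pics/{n}0.png',c['img'][:,:,::-1]); print(n,c['mtx'].tolist(),np.round(c['R'],3).tolist(),np.round(c['t'],3), 'campos',np.round(-c['R'].T@c['t'],3))
    for q in ['sleeve_c','liner_c','lid_spout','smalllid_spout','cap_c','stand_top','stock_floor','kit','tin_c','syringe_c']:
        try: print(q,[(np.round(b['rect']).tolist(),round(b['p'],2)) for b in boxes_of(q,c)][:3])
        except Exception as e: print(q,e)
E
```

```text
pics
0.1593
{'clock': np.float64(0.0), 'q': array([ 1.419,  0.359,  0.011, -0.   , -1.224, -0.288]), 'dq': array([-0.001, -0.   , -0.001,  0.001,  0.002, -0.001]), 'tau': array([ 1.0000e-03, -5.8271e+01,  2.9305e+01,  6.9970e+00,  7.0000e-03,
       -0.0000e+00]), 'eef_pos': array([0.287, 0.611, 0.404]), 'tcp_rot': array([ 0.976, -0.218, -0.   ,  0.001]), 'contact_force': array([ 0.054,  1.056, -0.544]), 'wrist_torque': array([-0.005, -0.012,  0.04 ]), 'finger_force': np.float64(0.0), 'width': np.float64(1.0)}
side [[361.2469465303058, 0.0, 255.35621200365782], [0.0, 361.2469465303058, 187.25685533984282], [0.0, 0.0, 1.0]] [[-0.978, -0.207, 0.024], [-0.123, 0.482, -0.868], [0.168, -0.851, -0.497]] [0.559 0.155 0.769] campos [0.436 0.695 0.503]
sleeve_c [([268.0, 314.0, 312.0, 373.0], 0.97)]
liner_c [([208.0, 298.0, 244.0, 364.0], 0.83)]
lid_spout [([276.0, 161.0, 294.0, 180.0], 0.48)]
smalllid_spout [([228.0, 275.0, 248.0, 301.0], 0.86), ([255.0, 218.0, 304.0, 248.0], 0.7)]
cap_c [([286.0, 280.0, 309.0, 310.0], 0.82)]
stand_top [([257.0, 216.0, 302.0, 248.0], 0.86)]
stock_floor [([26
[... 296 characters left out ...]
-1.0, -0.001], [-0.993, 0.022, -0.112], [0.112, -0.002, -0.994]] [0.005 0.583 0.866] campos [ 0.482 -0.007  0.926]
sleeve_c [([88.0, 242.0, 119.0, 270.0], 0.61)]
liner_c [([79.0, 203.0, 118.0, 226.0], 0.75)]
lid_spout [([347.0, 202.0, 371.0, 226.0], 0.72)]
smalllid_spout [([142.0, 202.0, 161.0, 219.0], 0.7), ([75.0, 180.0, 186.0, 287.0], 0.26)]
cap_c [([145.0, 248.0, 164.0, 263.0], 0.7)]
stand_top [([218.0, 199.0, 270.0, 246.0], 0.89), ([83.0, 202.0, 116.0, 227.0], 0.7), ([146.0, 251.0, 162.0, 262.0], 0.25)]
stock_floor [([332.0, 186.0, 390.0, 246.0], 0.68)]
kit [([78.0, 180.0, 185.0, 288.0], 0.66)]
tin_c [([287.0, 122.0, 320.0, 156.0], 0.71)]
syringe_c [([180.0, 116.0, 195.0, 182.0], 0.84)]
```

View pics/side0.png

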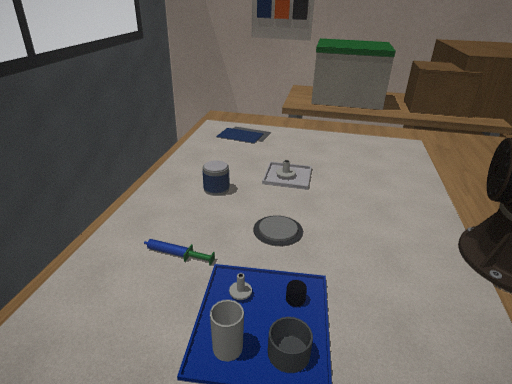

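View pics/top0.png

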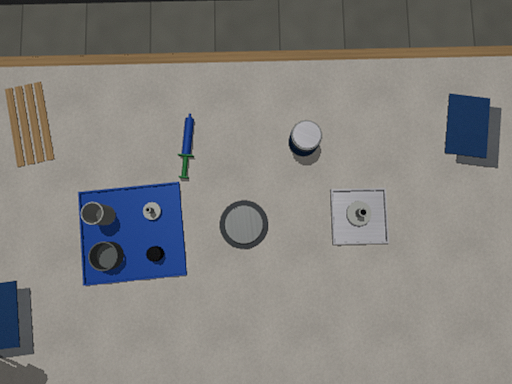

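The side view shows the liner (227,330), sleeve (290,345), small lid (240,290), cap (296,293), stand (278,230) and large lid (287,170). The top view agrees: liner (97,213), sleeve (105,256), small lid (152,211), cap (155,254), stand (244,224), large lid (359,213).

```bash
cat > h.py <<'E'
from workcell import *
import cv2, numpy as np
def cloud(c):
    z=c['z_map']; v,u=np.indices(z.shape); K=c['mtx']
    P=np.stack([(u-K[0,2])/K[0,0]*z,(v-K[1,2])/K[1,1]*z,z],-1)
    W=(P-c['t'])@c['R']; W[z<=0]=np.nan; return W
def pts(c,q,lo,hi):
    W=cloud(c); r=regions_of(q,c)
    if not r: return None
    m=cv2.dilate(r[0]['pixels'].astype(np.uint8),np.ones((3,3)))>0
    p=W[m&(W[...,2]>lo)&(W[...,2]<hi)]
    return p, r[0]['p']
def circ(p):
    (x,y),r=cv2.minEnclosingCircle(p[:,:2].astype(np.float32)); return np.round([x,y,r],4)
E
python3 - <<'E'
from h import *
T={'sleeve_c':(.041,.056),'liner_c':(.077,.091),'lid_spout':(.042,.058),'smalllid_spout':(.042,.058),'cap_c':(.03,.045),'stand_top':(.007,.018)}
for n in ['top','side']:
    c=capture(n); 
    for q,(lo,hi) in T.items():
        r=pts(c,q,lo,hi)
        if r is None or len(r[0])<3: print(n,q,'none'); continue
        p=r[0]; print(n,q,round(r[1],2),len(p),'circ',circ(p),'mean',np.round(p.mean(0),4),'med z',np.round(np.median(p[:,2]),4))
    for q in ['lid_spout','smalllid_spout']:
        p,_=pts(c,q,.011,.023); print(n,q,'flange',len(p),circ(p),np.round(np.median(p,0),4))
    if n=='top':
      W=cloud(c)
      for q in ['kit','stock_floor']:
        r=regions_of(q,c)
        if r:
            ct=max(cv2.findContours(r[0]['pixels'].astype(np.uint8),0,1)[0],key=cv2.contourArea)
            b=cv2.boxPoints(cv2.minAreaRect(ct)).astype(int); print(q,r[0]['p'],b.tolist(),np.round([W[y,x] for x,y in b],3).tolist())
E
```

```text
top sleeve_c 0.7 194 circ [0.4519 0.3319 0.0333] mean [0.4518 0.3312 0.0472] med z 0.0478
top liner_c 0.86 139 circ [0.5458 0.344  0.0252] mean [0.5457 0.3441 0.082 ] med z 0.0824
top lid_spout 0.81 65 circ [ 0.5367 -0.2533  0.0097] mean [ 0.5364 -0.2526  0.0505] med z 0.0508
top smalllid_spout 0.74 34 circ [0.5533 0.2314 0.0071] mean [0.5532 0.2312 0.0496] med z 0.0496
top cap_c 0.76 185 circ [0.4543 0.2217 0.0175] mean [0.4538 0.2209 0.0374] med z 0.0374
top stand_top 0.91 1147 circ [0.5175 0.0154 0.0569] mean [0.5169 0.0162 0.0117] med z 0.0116
top lid_spout flange 392 [ 0.5371 -0.2536  0.0289] [ 0.5355 -0.2499  0.017 ]
top smalllid_spout flange 200 [0.5535 0.232  0.021 ] [0.5508 0.2286 0.0165]
kit 0.94 [[73, 191], [178, 181], [187, 275], [82, 285]] [[0.607, 0.423, 0.0], [0.625, 0.171, 0.001], [0.402, 0.15, -0.0], [0.385, 0.395, 0.001]]
stock_floor 0.61 [[329, 189], [386, 187], [388, 242], [330, 244]] [[0.597, -0.191, 0.002], [0.599, -0.328, 0.002], [0.468, -0.322, 0.011], [0.467, -0.188, 0.002]]
side sleeve_c 0.59 484 circ [0.4498 0.3322 0.0343] mean [0.4485 0.3344 0.0462] med z 0.0469
side liner_c 0.9 338 circ [0.5425 0.3438 0.0256] mean [0.5433 0.3453 0.0813] med z 0.082
side lid_spout 0.66 32 circ [ 0.5338 -0.2527  0.0113] mean [ 0.5341 -0.2505  0.0485] med z 0.0495
side smalllid_spout 0.77 59 circ [0.5499 0.233  0.0067] mean [0.5499 0.2338 0.0484] med z 0.0496
side cap_c 0.79 257 circ [0.4506 0.2219 0.0177] mean [0.4507 0.2248 0.0362] med z 0.0368
side stand_top 0.95 741 circ [0.5145 0.0167 0.0457] mean [0.5137 0.0204 0.0109] med z 0.0109
side lid_spout flange 137 [ 0.5413 -0.2705  0.0487] [ 0.5319 -0.2443  0.0161]
side smalllid_spout flange 278 [0.5504 0.2321 0.0215] [0.5479 0.2379 0.0161]
```

Emit:
{"api": "play_rows", "payload": {
  "deltas": [
    {"angular":[0,0,-6.3],"dp":[0,0,0],"jaw":-1},
    {"angular":[0,0,-6.3],"dp":[0,0,0],"jaw":-1},
    {"angular":[0,0,-6.3],"dp":[0,0,0],"jaw":-1},
    {"angular":[0,0,-6.3],"dp":[0,0,0],"jaw":-1},
    {"angular":[0,0,0],"dp":[1.64,2.79,0],"jaw":-1},
    {"angular":[0,0,0],"dp":[1.64,2.79,0],"jaw":-1},
    {"angular":[0,0,0],"dp":[1.64,2.79,0],"jaw":-1},
    {"angular":[0,0,0],"dp":[1.64,2.79,0],"jaw":-1}
  ]
}}

```text
clock: 2.77
eef_pos: [0.3534, 0.498, 0.4046]
tcp_rot: [1.0, 0.0, 0.0, 0.0]
contact_force: [0.4, 0.1, -0.1]
width: 0.997
finger_force: 0.0
```

Emit:
{"api": "play_rows", "payload": {
  "deltas": [
    {"angular":[0,0,0],"dp":[1.64,2.79,0],"jaw":-1},
    {"angular":[0,0,0],"dp":[1.64,2.79,0],"jaw":-1},
    {"angular":[0,0,0],"dp":[1.64,2.79,0],"jaw":-1},
    {"angular":[0,0,0],"dp":[1.64,2.79,0],"jaw":-1},
    {"angular":[0,0,0],"dp":[1.64,2.79,0],"jaw":-1},
    {"angular":[0,0,0],"dp":[1.64,2.79,0],"jaw":-1},
    {"angular":[0,0,0],"dp":[0,0,0],"jaw":-1},
    {"angular":[0,0,0],"dp":[0,0,0],"jaw":-1}
  ]
}}

```text
clock: 3.43
eef_pos: [0.4521, 0.3303, 0.405]
tcp_rot: [1.0, -0.001, 0.0, -0.0]
contact_force: [-0.1, 0.8, -0.3]
width: 0.997
finger_force: 0.0
```

Emit:
{"api": "play_rows", "payload": {
  "deltas": [
    {"angular":[0,0,0],"dp":[-0.1,-0.2,3.0],"jaw":-1},
    {"angular":[0,0,0],"dp":[0,0,3.2],"jaw":-1},
    {"angular":[0,0,0],"dp":[0,0,3.2],"jaw":-1},
    {"angular":[0,0,0],"dp":[0,0,3.2],"jaw":-1},
    {"angular":[0,0,0],"dp":[0,0,3.0],"jaw":-1},
    {"angular":[0,0,0],"dp":[0,0,2.5],"jaw":-1},
    {"angular":[0,0,0],"dp":[0,0,1.8],"jaw":-1},
    {"angular":[0,0,0],"dp":[0,0,1.0],"jaw":-1}
  ]
}}

```text
clock: 4.1
eef_pos: [0.4495, 0.3341, 0.1931]
tcp_rot: [1.0, 0.0, -0.001, 0.001]
contact_force: [-0.5, -0.5, 1.1]
width: 0.999
finger_force: 0.0
```

Emit:
{"api": "play_rows", "payload": {
  "deltas": [
    {"angular":[0,0,0],"dp":[0,0,0],"jaw":-1},
    {"angular":[0,0,0],"dp":[0,0,0],"jaw":0},
    {"angular":[0,0,0],"dp":[0,0,0],"jaw":0.2},
    {"angular":[0,0,0],"dp":[0,0,0],"jaw":0.2},
    {"angular":[0,0,0],"dp":[0,0,0],"jaw":0.2},
    {"angular":[0,0,0],"dp":[0,0,0],"jaw":0.2}
  ]
}}

```text
clock: 4.6
eef_pos: [0.4506, 0.3339, 0.1969]
tcp_rot: [1.0, 0.0, 0.001, -0.001]
contact_force: [-1.9, -0.8, 6.4]
width: 0.743
finger_force: 30.0
```

Emit:
{"api": "play_rows", "payload": {
  "deltas": [
    {"angular":[0,0,0],"dp":[0,0,-1.0],"jaw":0.2},
    {"angular":[0,0,0],"dp":[0,0,-2.5],"jaw":0.2},
    {"angular":[0,0,0],"dp":[0,0,-3.0],"jaw":0.2},
    {"angular":[0,0,0],"dp":[0,0,-2.5],"jaw":0.2},
    {"angular":[0,0,0],"dp":[0,0,-1.0],"jaw":0.2},
    {"angular":[0,0,0],"dp":[0.655,3.18,0],"jaw":0.2},
    {"angular":[0,0,0],"dp":[0.655,3.18,0],"jaw":0.2},
    {"angular":[0,0,0],"dp":[0.655,3.18,0],"jaw":0.2}
  ]
}}

```text
clock: 5.27
eef_pos: [0.4697, 0.2374, 0.2961]
tcp_rot: [1.0, 0.001, 0.0, -0.0]
contact_force: [0.8, 0.1, -1.7]
width: 0.743
finger_force: 30.0
```

Emit:
{"api": "play_rows", "payload": {
  "deltas": [
    {"angular":[0,0,0],"dp":[0.655,3.18,0],"jaw":0.2},
    {"angular":[0,0,0],"dp":[0.655,3.18,0],"jaw":0.2},
    {"angular":[0,0,0],"dp":[0.655,3.18,0],"jaw":0.2},
    {"angular":[0,0,0],"dp":[0.655,3.18,0],"jaw":0.2},
    {"angular":[0,0,0],"dp":[0.655,3.18,0],"jaw":0.2},
    {"angular":[0,0,0],"dp":[0.655,3.18,0],"jaw":0.2},
    {"angular":[0,0,0],"dp":[0.655,3.18,0],"jaw":0.2},
    {"angular":[0,0,0],"dp":[0,0,0],"jaw":0.2}
  ]
}}

```text
clock: 5.93
eef_pos: [0.5159, 0.0117, 0.2957]
tcp_rot: [1.0, -0.002, -0.0, 0.0]
contact_force: [0.9, 0.1, -2.0]
width: 0.745
finger_force: 30.0
```

Emit:
{"api": "play_rows", "payload": {
  "deltas": [
    {"angular":[0,0,0],"dp":[0,0,0],"jaw":0.2},
    {"angular":[0,0,0],"dp":[0,0,0],"jaw":0.2}
  ]
}}

```text
clock: 6.1
eef_pos: [0.5158, 0.0156, 0.2958]
tcp_rot: [1.0, -0.001, 0.0, -0.0]
contact_force: [0.5, 0.4, -0.9]
width: 0.746
finger_force: 30.0
```

Emit:
{"api": "play_rows", "payload": {
  "deltas": [
    {"angular":[0,0,0],"dp":[0,0,2.0],"jaw":0.2},
    {"angular":[0,0,0],"dp":[0,0,2.5],"jaw":0.2},
    {"angular":[0,0,0],"dp":[0,0,2.0],"jaw":0.2},
    {"angular":[0,0,0],"dp":[0,0,1.3],"jaw":0.2},
    {"angular":[0,0,0],"dp":[0,0,0.7],"jaw":0.2},
    {"angular":[0,0,0],"dp":[0,0,0.3],"jaw":0.2},
    {"angular":[0,0,0],"dp":[0,0,0.2],"jaw":0.2},
    {"angular":[0,0,0],"dp":[0,0,0],"jaw":0.2}
  ]
}}

```text
clock: 6.77
eef_pos: [0.5162, 0.0163, 0.206]
tcp_rot: [1.0, 0.0, 0.0, -0.0]
contact_force: [0.7, -0.2, -0.5]
width: 0.747
finger_force: 30.0
```

Run:
```python
from h import *
c=capture('side'); cv2.imwrite('pics/s1.png',cv2.resize(c['img'][170:330,180:340,::-1],None,fx=3,fy=3))
print(get_obs()['contact_force'])
for q in ['stand_top','liner_c']:
    r=pts(c,q,.007,.018) if q!='liner_c' else pts(c,q,.077,.091); print(circ(r[0]),np.median(r[0][:,2]))
```

```text
[ 0.50505705  0.12521498 -1.3038301 ]
[0.5146 0.0183 0.0456] 0.011017397067543093
[0.5424 0.3438 0.0259] 0.08199212135792637
```

View pics/s1.png

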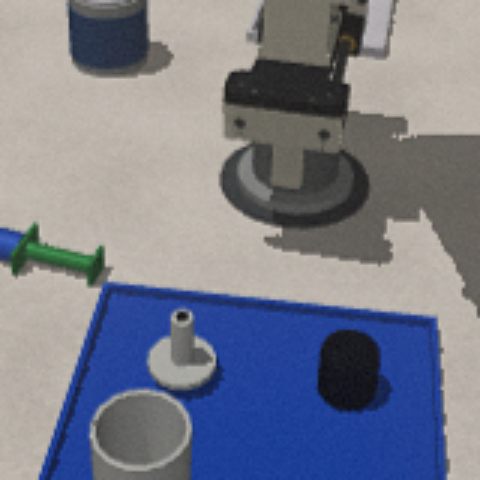

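The sleeve (crop 290,160) sits centred just above the stand, so I can release it.

Emit:
{"api": "play_rows", "payload": {
  "deltas": [
    {"angular":[0,0,0],"dp":[0,0,0.1],"jaw":0.2},
    {"angular":[0,0,0],"dp":[0,0,0],"jaw":0.2},
    {"angular":[0,0,0],"dp":[0,0,0],"jaw":-1},
    {"angular":[0,0,0],"dp":[0,0,0],"jaw":-1},
    {"angular":[0,0,0],"dp":[0,0,0],"jaw":-1},
    {"angular":[0,0,0],"dp":[0,0,0],"jaw":-1},
    {"angular":[0,0,0],"dp":[0,0,-1],"jaw":-1},
    {"angular":[0,0,0],"dp":[0,0,-3.0],"jaw":-1}
  ]
}}

```text
clock: 7.58
eef_pos: [0.5145, 0.0153, 0.2422]
tcp_rot: [1.0, -0.0, -0.004, 0.001]
contact_force: [0.2, -0.7, -1.1]
width: 0.997
finger_force: 0.0
```

Emit:
{"api": "play_rows", "payload": {
  "deltas": [
    {"angular":[0,0,0],"dp":[0,0,-3.5],"jaw":-1},
    {"angular":[0,0,0],"dp":[0,0,-3.5],"jaw":-1},
    {"angular":[0,0,0],"dp":[0,0,-3],"jaw":-1},
    {"angular":[0,0,0],"dp":[0.28,-3.28,0],"jaw":-1},
    {"angular":[0,0,0],"dp":[0.28,-3.28,0],"jaw":-1},
    {"angular":[0,0,0],"dp":[0.28,-3.28,0],"jaw":-1},
    {"angular":[0,0,0],"dp":[0.28,-3.28,0],"jaw":-1},
    {"angular":[0,0,0],"dp":[0.28,-3.28,0],"jaw":-1}
  ]
}}

```text
clock: 8.25
eef_pos: [0.5296, 0.1811, 0.3459]
tcp_rot: [1.0, -0.0, 0.0, -0.0]
contact_force: [1.2, 0.2, 0.0]
width: 0.998
finger_force: 0.0
```

Emit:
{"api": "play_rows", "payload": {
  "deltas": [
    {"angular":[0,0,0],"dp":[0.28,-3.28,0],"jaw":-1},
    {"angular":[0,0,0],"dp":[0.28,-3.28,0],"jaw":-1},
    {"angular":[0,0,0],"dp":[0.28,-3.28,0],"jaw":-1},
    {"angular":[0,0,0],"dp":[0.28,-3.28,0],"jaw":-1},
    {"angular":[0,0,0],"dp":[0.28,-3.28,0],"jaw":-1},
    {"angular":[0,0,0],"dp":[0,0,0],"jaw":-1},
    {"angular":[0,0,0],"dp":[0,0,0],"jaw":-1},
    {"angular":[0,0,0],"dp":[0,0,0],"jaw":-1}
  ]
}}

```text
clock: 8.92
eef_pos: [0.5436, 0.3436, 0.3449]
tcp_rot: [1.0, 0.0, -0.0, 0.0]
contact_force: [-0.6, -0.5, 0.7]
width: 1.005
finger_force: 0.0
```

Run:
```python
from h import *
for n in ['top','side']:
    c=capture(n)
    for q,lo,hi in [('sleeve_c',.049,.064),('liner_c',.077,.091),('stand_top',.008,.018)]:
        r=pts(c,q,lo,hi)
        if r is not None and len(r[0])>3: print(n,q,r[1],len(r[0]),circ(r[0]),np.median(r[0],0))
print(get_obs()['eef_pos'])
```

```text
top sleeve_c 0.7 144 [0.5169 0.0167 0.0328] [0.51692896 0.02095073 0.05623705]
top stand_top 0.89 458 [0.5161 0.0209 0.0491] [0.51180625 0.01256234 0.01171279]
side sleeve_c 0.63 208 [0.5149 0.0177 0.0343] [0.51450134 0.02390773 0.05393815]
side liner_c 0.91 330 [0.5431 0.344  0.0259] [0.54309685 0.34717719 0.08204225]
side stand_top 0.62 333 [0.514  0.0183 0.0454] [0.50936214 0.04282955 0.01100841]
[0.54399914 0.34319158 0.34495826]
```

Emit:
{"api": "play_rows", "payload": {
  "deltas": [
    {"angular":[0,0,0],"dp":[0,0,2.5],"jaw":-1},
    {"angular":[0,0,0],"dp":[0,0,3],"jaw":-1},
    {"angular":[0,0,0],"dp":[0,0,3],"jaw":-1},
    {"angular":[0,0,0],"dp":[0,0,2],"jaw":-1},
    {"angular":[0,0,0],"dp":[0,0,1.0],"jaw":-1},
    {"angular":[0,0,0],"dp":[0,0,0.3],"jaw":-1},
    {"angular":[0,0,0],"dp":[0,0,0],"jaw":0},
    {"angular":[0,0,0],"dp":[0,0,0],"jaw":0.5}
  ]
}}

```text
clock: 9.98
eef_pos: [0.5444, 0.3442, 0.228]
tcp_rot: [1.0, 0.0, 0.001, -0.001]
contact_force: [0.7, -0.1, -0.1]
width: 0.901
finger_force: 0.0
```

Emit:
{"api": "play_rows", "payload": {
  "deltas": [
    {"angular":[0,0,0],"dp":[0,0,0],"jaw":0.5},
    {"angular":[0,0,0],"dp":[0,0,0],"jaw":0.5},
    {"angular":[0,0,0],"dp":[0,0,0],"jaw":0.5},
    {"angular":[0,0,0],"dp":[0,0,0],"jaw":0.5},
    {"angular":[0,0,0],"dp":[0,0,0],"jaw":0.5}
  ]
}}

```text
clock: 10.4
eef_pos: [0.544, 0.3438, 0.2272]
tcp_rot: [1.0, 0.0, 0.0, -0.0]
contact_force: [-0.2, -0.2, 1.8]
width: 0.559
finger_force: 30.0
```

Emit:
{"api": "play_rows", "payload": {
  "deltas": [
    {"angular":[0,0,0],"dp":[0,0,-1.0],"jaw":0.5},
    {"angular":[0,0,0],"dp":[0,0,-2.5],"jaw":0.5},
    {"angular":[0,0,0],"dp":[0,0,-3.0],"jaw":0.5},
    {"angular":[0,0,0],"dp":[0,0,-1.5],"jaw":0.5},
    {"angular":[0,0,0],"dp":[-0.1,1.0,0],"jaw":0.5},
    {"angular":[0,0,0],"dp":[-0.28,3.0,0],"jaw":0.5},
    {"angular":[0,0,0],"dp":[-0.28,3.2,0],"jaw":0.5},
    {"angular":[0,0,0],"dp":[-0.28,3.2,0],"jaw":0.5}
  ]
}}

```text
clock: 11.07
eef_pos: [0.5339, 0.2386, 0.3067]
tcp_rot: [1.0, 0.0, -0.0, 0.0]
contact_force: [0.4, -0.6, -0.2]
width: 0.56
finger_force: 30.0
```

Emit:
{"api": "play_rows", "payload": {
  "deltas": [
    {"angular":[0,0,0],"dp":[-0.28,3.2,0],"jaw":0.5},
    {"angular":[0,0,0],"dp":[-0.28,3.2,0],"jaw":0.5},
    {"angular":[0,0,0],"dp":[-0.28,3.2,0],"jaw":0.5},
    {"angular":[0,0,0],"dp":[-0.28,3.2,0],"jaw":0.5},
    {"angular":[0,0,0],"dp":[-0.28,3.2,0],"jaw":0.5},
    {"angular":[0,0,0],"dp":[-0.28,3.2,0],"jaw":0.5},
    {"angular":[0,0,0],"dp":[-0.18,2.2,0],"jaw":0.5},
    {"angular":[0,0,0],"dp":[0,0.9,0],"jaw":0.5}
  ]
}}

```text
clock: 11.73
eef_pos: [0.5148, 0.0141, 0.3068]
tcp_rot: [1.0, -0.001, -0.0, 0.0]
contact_force: [0.1, -1.1, -1.0]
width: 0.561
finger_force: 30.0
```

Emit:
{"api": "play_rows", "payload": {
  "deltas": [
    {"angular":[0,0,0],"dp":[0,0,0],"jaw":0.5},
    {"angular":[0,0,0],"dp":[0,0,0],"jaw":0.5},
    {"angular":[0,0,0],"dp":[0,0,0],"jaw":0.5}
  ]
}}

```text
clock: 11.98
eef_pos: [0.5161, 0.0173, 0.3068]
tcp_rot: [1.0, 0.0, 0.0, -0.0]
contact_force: [-0.9, -0.0, -0.5]
width: 0.557
finger_force: 30.0
```

Run:
```python
from h import *
print(get_obs()['eef_pos'])
c=capture('side'); cv2.imwrite('pics/s2.png',cv2.resize(c['img'][150:270,210:350,::-1],None,fx=4,fy=4))
```

```text
[0.51610476 0.0173183  0.30676485]
```

View pics/s2.png

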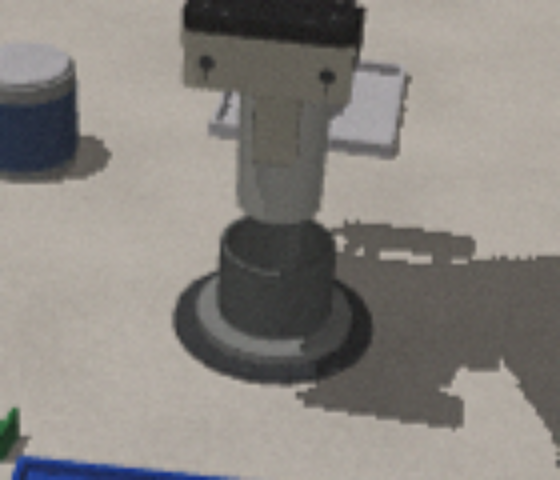

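The liner (crop 282,180) hangs centred over the sleeve mouth (278,240). I'll lower it.

Emit:
{"api": "play_rows", "payload": {
  "deltas": [
    {"angular":[0,0,0],"dp":[0,0,1.0],"jaw":0.5},
    {"angular":[0,0,0],"dp":[0,0,1.5],"jaw":0.5},
    {"angular":[0,0,0],"dp":[0,0,1.5],"jaw":0.5},
    {"angular":[0,0,0],"dp":[0,0,1.3],"jaw":0.5},
    {"angular":[0,0,0],"dp":[0,0,0.8],"jaw":0.5},
    {"angular":[0,0,0],"dp":[0,0,0.4],"jaw":0.5},
    {"angular":[0,0,0],"dp":[0,0,0.2],"jaw":0.5},
    {"angular":[0,0,0],"dp":[0,0,0],"jaw":0.5}
  ]
}}

```text
clock: 12.7
eef_pos: [0.5161, 0.017, 0.2397]
tcp_rot: [1.0, 0.0, -0.0, 0.0]
contact_force: [-0.1, -0.0, -1.2]
width: 0.557
finger_force: 30.0
```

Emit:
{"api": "play_rows", "payload": {
  "deltas": [
    {"angular":[0,0,0],"dp":[0,0,0],"jaw":0.5},
    {"angular":[0,0,0],"dp":[0,0,0.1],"jaw":0.5},
    {"angular":[0,0,0],"dp":[0,0,0],"jaw":0.5}
  ]
}}

```text
clock: 12.95
eef_pos: [0.5163, 0.0169, 0.2392]
tcp_rot: [1.0, 0.0, 0.001, -0.0]
contact_force: [-0.9, 0.6, 1.7]
width: 0.561
finger_force: 30.0
```

Emit:
{"api": "play_rows", "payload": {
  "deltas": [
    {"angular":[0,0,0],"dp":[0,0,0],"jaw":-0.5},
    {"angular":[0,0,0],"dp":[0,0,0],"jaw":-0.5},
    {"angular":[0,0,0],"dp":[0,0,0],"jaw":-0.5},
    {"angular":[0,0,0],"dp":[0,0,0],"jaw":-0.5},
    {"angular":[0,0,0],"dp":[0,0,-1],"jaw":-0.5},
    {"angular":[0,0,0],"dp":[0,0,-2.5],"jaw":-0.5},
    {"angular":[0,0,0],"dp":[0,0,-3],"jaw":-0.5},
    {"angular":[0,0,0],"dp":[0.2,3.0,0],"jaw":-0.5}
  ]
}}

```text
clock: 13.62
eef_pos: [0.5202, -0.0107, 0.3099]
tcp_rot: [1.0, 0.002, 0.005, -0.001]
contact_force: [2.2, -0.7, 0.4]
width: 0.751
finger_force: 0.0
```

Emit:
{"api": "play_rows", "payload": {
  "deltas": [
    {"angular":[0,0,0],"dp":[0.2,3.0,0],"jaw":-0.5},
    {"angular":[0,0,0],"dp":[0.2,3.0,0],"jaw":-0.5},
    {"angular":[0,0,0],"dp":[0.2,3.0,0],"jaw":-0.5},
    {"angular":[0,0,0],"dp":[0.2,3.0,0],"jaw":-0.5},
    {"angular":[0,0,0],"dp":[0.2,3.0,0],"jaw":-0.5},
    {"angular":[0,0,0],"dp":[0.2,3.0,0],"jaw":-0.5},
    {"angular":[0,0,0],"dp":[0.2,3.0,0],"jaw":-0.5},
    {"angular":[0,0,0],"dp":[0.3,3.0,0],"jaw":-0.5}
  ]
}}

```text
clock: 14.28
eef_pos: [0.5346, -0.2548, 0.3046]
tcp_rot: [1.0, 0.0, 0.0, 0.0]
contact_force: [0.9, 1.3, 0.1]
width: 0.751
finger_force: 0.0
```

Emit:
{"api": "play_rows", "payload": {
  "deltas": [
    {"angular":[0,0,0],"dp":[0,0,0],"jaw":-0.5},
    {"angular":[0,0,0],"dp":[0,0,0],"jaw":-0.5},
    {"angular":[0,0,0],"dp":[0,0,0],"jaw":-0.5}
  ]
}}

```text
clock: 14.53
eef_pos: [0.5347, -0.2534, 0.3039]
tcp_rot: [1.0, -0.0, -0.0, -0.0]
contact_force: [-0.6, -0.8, -0.9]
width: 0.749
finger_force: 0.0
```

Run:
```python
from h import *
print(get_obs()['eef_pos'])
for n in ['top','side']:
    c=capture(n)
    for q,lo,hi in [('liner_c',.089,.103),('lid_spout',.042,.058),('sleeve_c',.049,.064)]:
        r=pts(c,q,lo,hi)
        if r is not None and len(r[0])>3: print(n,q,r[1],len(r[0]),circ(r[0]),np.median(r[0],0))
```

```text
[ 0.5346685  -0.25335958  0.3039346 ]
top liner_c 0.75 102 [0.5182 0.0176 0.0248] [0.52116234 0.01958957 0.09523053]
top sleeve_c 0.55 119 [0.5168 0.0169 0.0328] [0.51475087 0.02587507 0.0565565 ]
side liner_c 0.85 137 [0.5155 0.0175 0.0258] [0.51517634 0.02231424 0.09325028]
side lid_spout 0.74 36 [ 0.5334 -0.2528  0.0119] [ 0.53380553 -0.24854822  0.04839773]
side sleeve_c 0.66 172 [0.5136 0.0185 0.033 ] [0.51195792 0.03759676 0.05405768]
```

Emit:
{"api": "play_rows", "payload": {
  "deltas": [
    {"angular":[0,0,0],"dp":[0.05,0,2.0],"jaw":-0.5},
    {"angular":[0,0,0],"dp":[0,0,2.5],"jaw":-0.5},
    {"angular":[0,0,0],"dp":[0,0,2.5],"jaw":-0.5},
    {"angular":[0,0,0],"dp":[0,0,2],"jaw":-0.5},
    {"angular":[0,0,0],"dp":[0,0,1.0],"jaw":-0.2},
    {"angular":[0,0,0],"dp":[0,0,0.4],"jaw":0},
    {"angular":[0,0,0],"dp":[0,0,0],"jaw":0.4},
    {"angular":[0,0,0],"dp":[0,0,0],"jaw":1}
  ]
}}

```text
clock: 15.6
eef_pos: [0.536, -0.2533, 0.2005]
tcp_rot: [1.0, 0.0, 0.0, 0.0]
contact_force: [-0.0, 0.2, 1.1]
width: 0.512
finger_force: 0.0
```

Emit:
{"api": "play_rows", "payload": {
  "deltas": [
    {"angular":[0,0,0],"dp":[0,0,0],"jaw":1},
    {"angular":[0,0,0],"dp":[0,0,0],"jaw":1},
    {"angular":[0,0,0],"dp":[0,0,0],"jaw":1},
    {"angular":[0,0,0],"dp":[0,0,0],"jaw":1},
    {"angular":[0,0,0],"dp":[0,0,0],"jaw":1},
    {"angular":[0,0,0],"dp":[0,0,0],"jaw":1}
  ]
}}

```text
clock: 16.1
eef_pos: [0.5357, -0.2533, 0.2005]
tcp_rot: [1.0, 0.0, 0.001, 0.0]
contact_force: [-1.1, 0.9, 5.7]
width: 0.224
finger_force: 30.0
```

Emit:
{"api": "play_rows", "payload": {
  "deltas": [
    {"angular":[0,0,0],"dp":[0,0,-1.0],"jaw":1},
    {"angular":[0,0,0],"dp":[0,0,-2.5],"jaw":1},
    {"angular":[0,0,0],"dp":[0,0,-3.0],"jaw":1},
    {"angular":[0,0,0],"dp":[0,0,-3.0],"jaw":1},
    {"angular":[0,0,0],"dp":[0,0,-2.0],"jaw":1},
    {"angular":[0,0,0],"dp":[0,0,-1.0],"jaw":1},
    {"angular":[0,0,0],"dp":[-0.1,-1.5,0],"jaw":1},
    {"angular":[0,0,0],"dp":[-0.2,-2.9,0],"jaw":1}
  ]
}}

```text
clock: 16.77
eef_pos: [0.5323, -0.2104, 0.3251]
tcp_rot: [1.0, -0.001, 0.0, 0.0]
contact_force: [1.0, 0.8, -1.7]
width: 0.218
finger_force: 30.0
```

Emit:
{"api": "play_rows", "payload": {
  "deltas": [
    {"angular":[0,0,0],"dp":[-0.2,-3.0,0],"jaw":1},
    {"angular":[0,0,0],"dp":[-0.2,-3.0,0],"jaw":1},
    {"angular":[0,0,0],"dp":[-0.2,-3.0,0],"jaw":1},
    {"angular":[0,0,0],"dp":[-0.2,-3.0,0],"jaw":1},
    {"angular":[0,0,0],"dp":[-0.2,-3.0,0],"jaw":1},
    {"angular":[0,0,0],"dp":[-0.2,-3.0,0],"jaw":1},
    {"angular":[0,0,0],"dp":[-0.2,-2.5,0],"jaw":1},
    {"angular":[0,0,0],"dp":[-0.2,-1.6,0],"jaw":1}
  ]
}}

```text
clock: 17.43
eef_pos: [0.5158, 0.0137, 0.3243]
tcp_rot: [1.0, 0.001, -0.0, -0.0]
contact_force: [0.5, -0.7, -0.2]
width: 0.22
finger_force: 30.0
```

Emit:
{"api": "play_rows", "payload": {
  "deltas": [
    {"angular":[0,0,0],"dp":[0,-0.5,0],"jaw":1},
    {"angular":[0,0,0],"dp":[0,0,0],"jaw":1},
    {"angular":[0,0,0],"dp":[0,0,0],"jaw":1},
    {"angular":[0,0,0],"dp":[0,0,0],"jaw":1}
  ]
}}

```text
clock: 17.77
eef_pos: [0.5163, 0.016, 0.3244]
tcp_rot: [1.0, -0.0, -0.0, 0.0]
contact_force: [0.5, -0.1, -0.2]
width: 0.222
finger_force: 30.0
```

Run:
```python
from h import *
print(get_obs()['eef_pos'])
c=capture('side'); cv2.imwrite('pics/s3.png',cv2.resize(c['img'][130:250,210:350,::-1],None,fx=4,fy=4))
```

```text
[0.51634025 0.01598091 0.32442555]
```

View pics/s3.png

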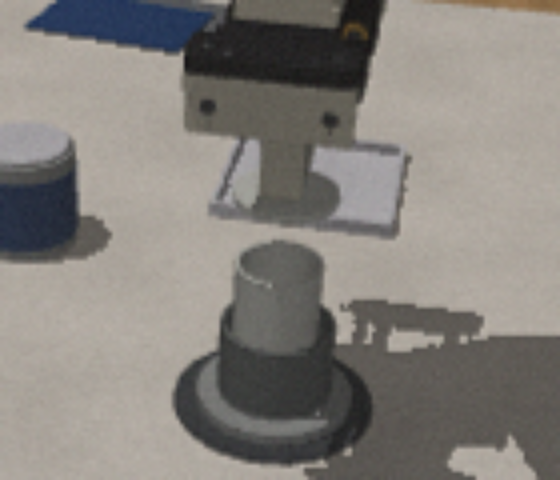

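The lid flange (crop 285,195) is centred over the liner mouth (280,260) once perspective is allowed for. I'll lower it.

Emit:
{"api": "play_rows", "payload": {
  "deltas": [
    {"angular":[0,0,0],"dp":[0.05,-0.1,0.7],"jaw":1},
    {"angular":[0,0,0],"dp":[0,0,1.0],"jaw":1},
    {"angular":[0,0,0],"dp":[0,0,0.8],"jaw":1},
    {"angular":[0,0,0],"dp":[0,0,0.6],"jaw":1},
    {"angular":[0,0,0],"dp":[0,0,0.4],"jaw":1},
    {"angular":[0,0,0],"dp":[0,0,0.2],"jaw":1},
    {"angular":[0,0,0],"dp":[0,0,0],"jaw":1},
    {"angular":[0,0,0],"dp":[0,0,0],"jaw":1}
  ]
}}

```text
clock: 18.48
eef_pos: [0.517, 0.0178, 0.2877]
tcp_rot: [1.0, 0.0, 0.0, 0.0]
contact_force: [0.8, 0.6, 0.2]
width: 0.22
finger_force: 30.0
```

Emit:
{"api": "play_rows", "payload": {
  "deltas": [
    {"angular":[0,0,0],"dp":[0,0,0.2],"jaw":1},
    {"angular":[0,0,0],"dp":[0,0,0],"jaw":1},
    {"angular":[0,0,0],"dp":[0,0,0],"jaw":1}
  ]
}}

```text
clock: 18.73
eef_pos: [0.5169, 0.0178, 0.2858]
tcp_rot: [1.0, 0.0, 0.0, -0.0]
contact_force: [0.2, 0.9, -1.0]
width: 0.222
finger_force: 30.0
```

Emit:
{"api": "play_rows", "payload": {
  "deltas": [
    {"angular":[0,0,0],"dp":[0,0,0.1],"jaw":1},
    {"angular":[0,0,0],"dp":[0,0,0.05],"jaw":1},
    {"angular":[0,0,0],"dp":[0,0,0],"jaw":1},
    {"angular":[0,0,0],"dp":[0,0,0],"jaw":1}
  ]
}}

```text
clock: 19.07
eef_pos: [0.517, 0.0178, 0.2845]
tcp_rot: [1.0, 0.0, 0.0, -0.0]
contact_force: [-0.1, -0.3, 3.1]
width: 0.219
finger_force: 30.0
```

Emit:
{"api": "play_rows", "payload": {
  "deltas": [
    {"angular":[0,0,0],"dp":[0,0,0],"jaw":0.2},
    {"angular":[0,0,0],"dp":[0,0,0],"jaw":0},
    {"angular":[0,0,0],"dp":[0,0,0],"jaw":0},
    {"angular":[0,0,0],"dp":[0,0,0],"jaw":0},
    {"angular":[0,0,0],"dp":[0,0,0],"jaw":0},
    {"angular":[0,0,0],"dp":[0,0,-1],"jaw":0},
    {"angular":[0,0,0],"dp":[0,0,-2],"jaw":0},
    {"angular":[0,0,0],"dp":[0,0,-3],"jaw":0}
  ]
}}

```text
clock: 19.73
eef_pos: [0.5161, 0.0175, 0.3433]
tcp_rot: [1.0, -0.0, -0.002, 0.001]
contact_force: [1.0, 0.4, -0.2]
width: 0.499
finger_force: 0.0
```

Emit:
{"api": "play_rows", "payload": {
  "deltas": [
    {"angular":[0,0,0],"dp":[-0.65,-2,0],"jaw":0},
    {"angular":[0,0,0],"dp":[-0.95,-3,0],"jaw":-0.2},
    {"angular":[0,0,0],"dp":[-0.95,-3,0],"jaw":-0.2},
    {"angular":[0,0,0],"dp":[-0.95,-3,0],"jaw":-0.2},
    {"angular":[0,0,0],"dp":[-0.95,-3,0],"jaw":-0.2},
    {"angular":[0,0,0],"dp":[-0.95,-3,0],"jaw":-0.2},
    {"angular":[0,0,0],"dp":[-0.95,-3,0],"jaw":-0.2},
    {"angular":[0,0,0],"dp":[-0.1,-0.4,0],"jaw":-0.2}
  ]
}}

```text
clock: 20.4
eef_pos: [0.4516, 0.2252, 0.3452]
tcp_rot: [1.0, 0.001, 0.001, -0.001]
contact_force: [0.2, 0.5, 1.3]
width: 0.598
finger_force: 0.0
```

Emit:
{"api": "play_rows", "payload": {
  "deltas": [
    {"angular":[0,0,0],"dp":[0,0,0],"jaw":-0.2},
    {"angular":[0,0,0],"dp":[0,0,0],"jaw":-0.2},
    {"angular":[0,0,0],"dp":[0,0,0],"jaw":-0.2}
  ]
}}

```text
clock: 20.65
eef_pos: [0.4525, 0.2211, 0.3444]
tcp_rot: [1.0, -0.0, -0.0, 0.0]
contact_force: [-0.9, 0.0, 0.8]
width: 0.604
finger_force: 0.0
```

Run:
```python
from h import *
print(get_obs()['eef_pos'])
for n in ['top','side']:
    c=capture(n)
    for q,lo,hi in [('liner_c',.08,.096),('lid_spout',.127,.144),('lid_spout',.096,.107),('cap_c',.03,.045)]:
        r=pts(c,q,lo,hi)
        if r is not None and len(r[0])>3: print(n,q,r[1],len(r[0]),circ(r[0]),np.median(r[0],0))
cv2.imwrite('pics/s4.png',cv2.resize(c['img'][150:310,210:350,::-1],None,fx=3.5,fy=3.5))
```

```text
[0.45250843 0.22107268 0.34441044]
top lid_spout 0.67 73 [0.5181 0.0187 0.0097] [0.51752736 0.01928732 0.13463942]
top lid_spout 0.67 493 [0.5179 0.0188 0.0288] [0.51712466 0.01797408 0.10088189]
side lid_spout 0.61 55 [0.5149 0.0183 0.0106] [0.51515616 0.02252916 0.13370229]
side lid_spout 0.61 56 [0.531  0.0198 0.0231] [0.53569411 0.02246322 0.10013131]
side cap_c 0.86 263 [0.4508 0.2222 0.0179] [0.4507211  0.22566596 0.03673253]
```

View pics/s4.png

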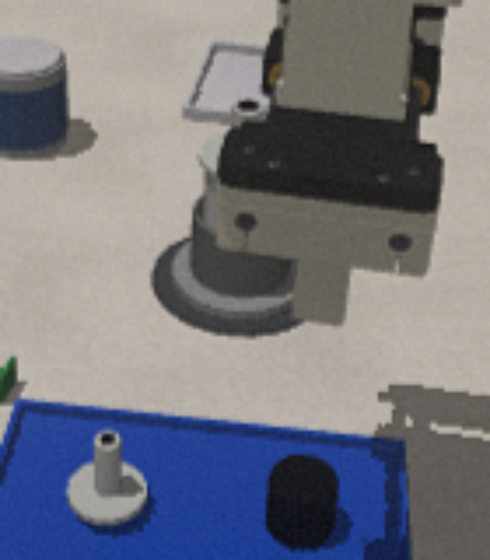

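The lid (crop 245,130) is seated flat, with the flange at z = 0.101 as expected. The cap is at (302,500), below the gripper.

Emit:
{"api": "play_rows", "payload": {
  "deltas": [
    {"angular":[0,0,0],"dp":[0,-0.1,2.0],"jaw":-0.2},
    {"angular":[0,0,0],"dp":[0,0,3],"jaw":-0.2},
    {"angular":[0,0,0],"dp":[0,0,3],"jaw":-0.2},
    {"angular":[0,0,0],"dp":[0,0,3],"jaw":-0.2},
    {"angular":[0,0,0],"dp":[0,0,2.5],"jaw":-0.2},
    {"angular":[0,0,0],"dp":[0,0,1.5],"jaw":-0.2},
    {"angular":[0,0,0],"dp":[0,0,0.8],"jaw":-0.2},
    {"angular":[0,0,0],"dp":[0,0,0.1],"jaw":-0.2}
  ]
}}

```text
clock: 21.82
eef_pos: [0.4521, 0.2225, 0.1837]
tcp_rot: [1.0, -0.0, -0.001, 0.001]
contact_force: [0.2, 0.8, -0.2]
width: 0.601
finger_force: 0.0
```

Emit:
{"api": "play_rows", "payload": {
  "deltas": [
    {"angular":[0,0,0],"dp":[0,0,0],"jaw":0.2},
    {"angular":[0,0,0],"dp":[0,0,0],"jaw":0.8},
    {"angular":[0,0,0],"dp":[0,0,0],"jaw":0.8},
    {"angular":[0,0,0],"dp":[0,0,0],"jaw":0.8},
    {"angular":[0,0,0],"dp":[0,0,0],"jaw":0.8},
    {"angular":[0,0,0],"dp":[0,0,0],"jaw":0.8},
    {"angular":[0,0,0],"dp":[0,0,0],"jaw":0.8}
  ]
}}

```text
clock: 22.4
eef_pos: [0.4527, 0.2231, 0.1863]
tcp_rot: [1.0, 0.0, 0.001, -0.001]
contact_force: [-0.5, 0.4, 7.7]
width: 0.38
finger_force: 30.0
```

Emit:
{"api": "play_rows", "payload": {
  "deltas": [
    {"angular":[0,0,0],"dp":[0,0,-1.0],"jaw":0.8},
    {"angular":[0,0,0],"dp":[0,0,-2.5],"jaw":0.8},
    {"angular":[0,0,0],"dp":[0,0,-3.0],"jaw":0.8},
    {"angular":[0,0,0],"dp":[0,0,-3.0],"jaw":0.8},
    {"angular":[0,0,0],"dp":[0,0,-3.0],"jaw":0.8},
    {"angular":[0,0,0],"dp":[0,0,-3.0],"jaw":0.8},
    {"angular":[0,0,0],"dp":[0,0,-1.0],"jaw":0.8},
    {"angular":[0,0,0],"dp":[0.4,1.45,0],"jaw":0.8}
  ]
}}

```text
clock: 23.07
eef_pos: [0.4569, 0.2097, 0.3545]
tcp_rot: [1.0, 0.001, 0.003, -0.003]
contact_force: [0.4, 0.0, -1.3]
width: 0.378
finger_force: 30.0
```

Emit:
{"api": "play_rows", "payload": {
  "deltas": [
    {"angular":[0,0,0],"dp":[1,3.0,0],"jaw":0.8},
    {"angular":[0,0,0],"dp":[1,3.0,0],"jaw":0.8},
    {"angular":[0,0,0],"dp":[1,3.0,0],"jaw":0.8},
    {"angular":[0,0,0],"dp":[1,3.0,0],"jaw":0.8},
    {"angular":[0,0,0],"dp":[1,3.0,0],"jaw":0.8},
    {"angular":[0,0,0],"dp":[0.6,2.5,0],"jaw":0.8},
    {"angular":[0,0,0],"dp":[0.4,1.5,0],"jaw":0.8},
    {"angular":[0,0,0],"dp":[0,0,0],"jaw":0.8}
  ]
}}

```text
clock: 23.73
eef_pos: [0.5165, 0.0157, 0.3505]
tcp_rot: [1.0, -0.001, -0.0, 0.0]
contact_force: [0.2, 0.3, -0.3]
width: 0.381
finger_force: 30.0
```

Emit:
{"api": "play_rows", "payload": {
  "deltas": [
    {"angular":[0,0,0],"dp":[0,0,0],"jaw":0.8},
    {"angular":[0,0,0],"dp":[0,0,0],"jaw":0.8},
    {"angular":[0,0,0],"dp":[0,0,0],"jaw":0.8}
  ]
}}

```text
clock: 23.98
eef_pos: [0.5162, 0.0188, 0.3504]
tcp_rot: [1.0, 0.0, 0.0, -0.0]
contact_force: [-0.3, 0.2, 0.2]
width: 0.379
finger_force: 30.0
```

Run:
```python
from h import *
print(get_obs()['eef_pos'])
c=capture('side'); cv2.imwrite('pics/s5.png',cv2.resize(c['img'][110:230,210:350,::-1],None,fx=4,fy=4))
for q in ['cap_c','lid_spout']: print(q,[(b['rect'],b['p']) for b in boxes_of(q,c)][:2])
```

```text
[0.51618121 0.01880383 0.35038569]
cap_c []
lid_spout [([269.1, 179.9, 293.3, 202.2], 0.8)]
```

View pics/s5.png

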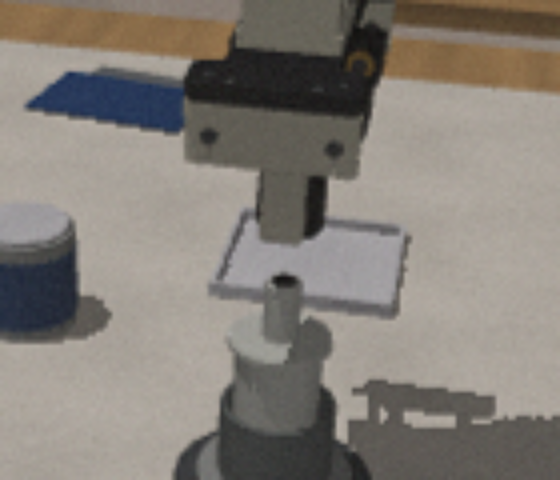

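Run:
```python
from h import *
c=capture('side')
def pr(X):
    p=c['mtx']@(c['R']@np.array(X)+c['t']); p=p[:2]/p[2]; return np.round(p,1), np.round((p-[210,110])*4)
for dx in (0.,):
  print('cap bottom',pr([.5162,.0188,.168]),'right edge',pr([.5162-.017,.0188-.0035,.168]),'spout top',pr([.5165,.0185,.135]),'spout w/ side bias',pr([.515,.0185,.135]))
```

```text
cap bottom (array([281.1, 165.9]), array([285., 224.])) right edge (array([289.4, 166.1]), array([318., 224.])) spout top (array([280.1, 179.7]), array([280., 279.])) spout w/ side bias (array([280.8, 179.7]), array([283., 279.]))
```

The cap (crop about 291,210) sits slightly to −x of the spout (284,280). I'll shift +1 mm in x and descend slowly.

Emit:
{"api": "play_rows", "payload": {
  "deltas": [
    {"angular":[0,0,0],"dp":[0.1,0,1],"jaw":0.8},
    {"angular":[0,0,0],"dp":[0,0,1.0],"jaw":0.8},
    {"angular":[0,0,0],"dp":[0,0,0.7],"jaw":0.8},
    {"angular":[0,0,0],"dp":[0,0,0.5],"jaw":0.8},
    {"angular":[0,0,0],"dp":[0,0,0.4],"jaw":0.8},
    {"angular":[0,0,0],"dp":[0,0,0.2],"jaw":0.8},
    {"angular":[0,0,0],"dp":[0,0,0],"jaw":0.8},
    {"angular":[0,0,0],"dp":[0,0,0],"jaw":0.8}
  ]
}}

```text
clock: 24.85
eef_pos: [0.5175, 0.0182, 0.3122]
tcp_rot: [1.0, 0.0, 0.0, 0.0]
contact_force: [0.4, 0.5, 0.1]
width: 0.382
finger_force: 30.0
```

Run:
```python
from h import *
c=capture('side'); cv2.imwrite('pics/s6.png',cv2.resize(c['img'][130:220,230:330,::-1],None,fx=6,fy=6))
```

```text
(no output)
```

View pics/s6.png

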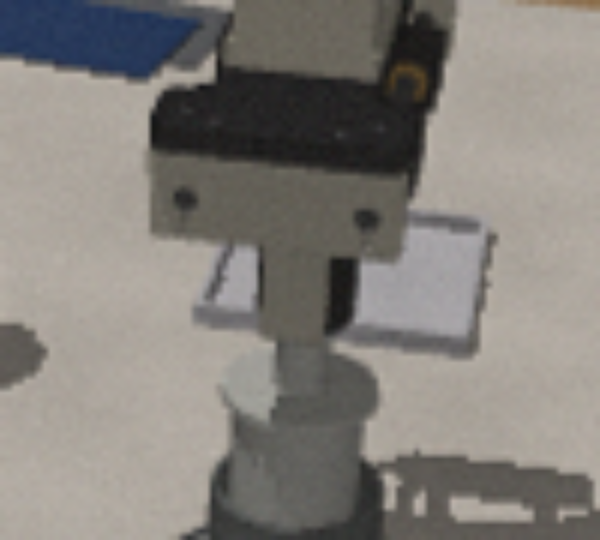

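The cap (340,290) has its mouth about 5 mm over the spout tip with no contact force, so I'll continue.

Emit:
{"api": "play_rows", "payload": {
  "deltas": [
    {"angular":[0,0,0],"dp":[0,0,0.5],"jaw":0.8},
    {"angular":[0,0,0],"dp":[0,0,0.6],"jaw":0.8},
    {"angular":[0,0,0],"dp":[0,0,0.6],"jaw":0.8},
    {"angular":[0,0,0],"dp":[0,0,0.4],"jaw":0.8},
    {"angular":[0,0,0],"dp":[0,0,0.2],"jaw":0.8},
    {"angular":[0,0,0],"dp":[0,0,0],"jaw":0.8},
    {"angular":[0,0,0],"dp":[0,0,0],"jaw":0.8}
  ]
}}

```text
clock: 25.48
eef_pos: [0.5175, 0.0182, 0.289]
tcp_rot: [1.0, 0.0, -0.0, 0.0]
contact_force: [-1.2, -0.2, 0.3]
width: 0.37
finger_force: 30.0
```

Emit:
{"api": "play_rows", "payload": {
  "deltas": [
    {"angular":[0,0,0],"dp":[0,0,0.1],"jaw":0.8},
    {"angular":[0,0,0],"dp":[0,0,0],"jaw":0.8},
    {"angular":[0,0,0],"dp":[0,0,0],"jaw":0.8}
  ]
}}

```text
clock: 25.73
eef_pos: [0.5175, 0.0183, 0.2883]
tcp_rot: [1.0, 0.0, 0.0, -0.0]
contact_force: [-1.1, -0.2, -1.6]
width: 0.377
finger_force: 30.0
```

Emit:
{"api": "play_rows", "payload": {
  "deltas": [
    {"angular":[0,0,0],"dp":[0,0,0.1],"jaw":0.8},
    {"angular":[0,0,0],"dp":[0,0,0],"jaw":0.8},
    {"angular":[0,0,0],"dp":[0,0,0],"jaw":0},
    {"angular":[0,0,0],"dp":[0,0,0],"jaw":-0.2},
    {"angular":[0,0,0],"dp":[0,0,0],"jaw":-0.2},
    {"angular":[0,0,0],"dp":[0,0,0],"jaw":-0.2},
    {"angular":[0,0,0],"dp":[0,0,-1],"jaw":-0.2},
    {"angular":[0,0,0],"dp":[0,0,-2],"jaw":-0.2}
  ]
}}

```text
clock: 26.4
eef_pos: [0.5166, 0.018, 0.3159]
tcp_rot: [1.0, -0.0, -0.002, 0.001]
contact_force: [-0.3, -0.2, 0.2]
width: 0.601
finger_force: 0.0
```

Emit:
{"api": "play_rows", "payload": {
  "deltas": [
    {"angular":[0,0,0],"dp":[0,0,-3],"jaw":-0.2},
    {"angular":[0,0,0],"dp":[0.45,-3,0],"jaw":-0.2},
    {"angular":[0,0,0],"dp":[0.5,-3,0],"jaw":-0.2},
    {"angular":[0,0,0],"dp":[0.5,-3,0],"jaw":-0.2},
    {"angular":[0,0,0],"dp":[0.5,-3,0],"jaw":-0.2},
    {"angular":[0,0,0],"dp":[0.5,-3,0],"jaw":-0.2},
    {"angular":[0,0,0],"dp":[0.5,-3,0],"jaw":-0.2},
    {"angular":[0,0,0],"dp":[0.5,-3.4,0],"jaw":-0.2}
  ]
}}

```text
clock: 27.07
eef_pos: [0.5519, 0.2334, 0.3482]
tcp_rot: [1.0, -0.0, 0.0, -0.0]
contact_force: [0.6, -0.7, 1.1]
width: 0.597
finger_force: 0.0
```

Emit:
{"api": "play_rows", "payload": {
  "deltas": [
    {"angular":[0,0,0],"dp":[0,0,0],"jaw":-0.2},
    {"angular":[0,0,0],"dp":[0,0,0],"jaw":-0.2},
    {"angular":[0,0,0],"dp":[0,0,0],"jaw":-0.2}
  ]
}}

```text
clock: 27.32
eef_pos: [0.5517, 0.2323, 0.3474]
tcp_rot: [1.0, 0.0, -0.0, 0.0]
contact_force: [-0.1, 0.2, -0.1]
width: 0.596
finger_force: 0.0
```

Run:
```python
from h import *
print(get_obs()['eef_pos'])
for n in ['top','side']:
    c=capture(n)
    for q,lo,hi in [('cap_c',.13,.148),('lid_spout',.096,.107),('smalllid_spout',.042,.058)]:
        r=pts(c,q,lo,hi)
        if r is not None and len(r[0])>3: print(n,q,r[1],len(r[0]),circ(r[0]),np.median(r[0],0))
```

```text
[0.55170796 0.23228824 0.34740559]
top cap_c 0.81 223 [0.5184 0.0194 0.0175] [0.51748368 0.01930706 0.13873059]
top lid_spout 0.92 343 [0.5179 0.0188 0.0289] [0.51517154 0.0158224  0.10076883]
side cap_c 0.79 143 [0.5147 0.0208 0.0171] [0.51421296 0.02575853 0.13770944]
side lid_spout 0.45 215 [0.5149 0.0196 0.0294] [0.51306985 0.0318517  0.10000036]
side smalllid_spout 0.55 60 [0.5501 0.2327 0.0078] [0.54977278 0.23466028 0.04908278]
```

Cap fully down (top at z = 0.139). Next the small lid.

Emit:
{"api": "play_rows", "payload": {
  "deltas": [
    {"angular":[0,0,0],"dp":[0,0,2.0],"jaw":-0.2},
    {"angular":[0,0,0],"dp":[0,0,3],"jaw":-0.2},
    {"angular":[0,0,0],"dp":[0,0,3],"jaw":-0.2},
    {"angular":[0,0,0],"dp":[0,0,3],"jaw":-0.2},
    {"angular":[0,0,0],"dp":[0,0,2.0],"jaw":-0.2},
    {"angular":[0,0,0],"dp":[0,0,1.2],"jaw":0},
    {"angular":[0,0,0],"dp":[0,0,0.5],"jaw":0.2},
    {"angular":[0,0,0],"dp":[0,0,0],"jaw":0.4}
  ]
}}

```text
clock: 28.38
eef_pos: [0.5517, 0.2319, 0.1989]
tcp_rot: [1.0, -0.0, -0.001, 0.001]
contact_force: [0.7, -0.2, 0.8]
width: 0.433
finger_force: 0.0
```

Emit:
{"api": "play_rows", "payload": {
  "deltas": [
    {"angular":[0,0,0],"dp":[0,0,0],"jaw":1},
    {"angular":[0,0,0],"dp":[0,0,0],"jaw":1},
    {"angular":[0,0,0],"dp":[0,0,0],"jaw":1},
    {"angular":[0,0,0],"dp":[0,0,0],"jaw":1},
    {"angular":[0,0,0],"dp":[0,0,0],"jaw":1},
    {"angular":[0,0,0],"dp":[0,0,0],"jaw":1},
    {"angular":[0,0,0],"dp":[0,0,0],"jaw":1}
  ]
}}

```text
clock: 28.97
eef_pos: [0.5522, 0.2325, 0.2012]
tcp_rot: [1.0, 0.0, 0.001, -0.0]
contact_force: [-1.0, -0.4, 6.5]
width: 0.149
finger_force: 30.0
```

Emit:
{"api": "play_rows", "payload": {
  "deltas": [
    {"angular":[0,0,0],"dp":[0,0,-1.0],"jaw":1},
    {"angular":[0,0,0],"dp":[0,0,-2.5],"jaw":1},
    {"angular":[0,0,0],"dp":[0,0,-3.0],"jaw":1},
    {"angular":[0,0,0],"dp":[0,0,-3.0],"jaw":1},
    {"angular":[0,0,0],"dp":[0,0,-3.0],"jaw":1},
    {"angular":[0,0,0],"dp":[0,0,-3.0],"jaw":1},
    {"angular":[0,0,0],"dp":[0,0,-2.5],"jaw":1},
    {"angular":[0,0,0],"dp":[-0.2,1.5,0],"jaw":1}
  ]
}}

```text
clock: 29.63
eef_pos: [0.5512, 0.2189, 0.3867]
tcp_rot: [1.0, 0.001, 0.004, -0.002]
contact_force: [1.3, -0.4, 0.7]
width: 0.155
finger_force: 30.0
```

Emit:
{"api": "play_rows", "payload": {
  "deltas": [
    {"angular":[0,0,0],"dp":[-0.2,3.1,0],"jaw":1},
    {"angular":[0,0,0],"dp":[-0.2,3.1,0],"jaw":1},
    {"angular":[0,0,0],"dp":[-0.2,3.1,0],"jaw":1},
    {"angular":[0,0,0],"dp":[-0.2,3.1,0],"jaw":1},
    {"angular":[0,0,0],"dp":[-0.2,3.1,0],"jaw":1},
    {"angular":[0,0,0],"dp":[-0.2,3.1,0],"jaw":1},
    {"angular":[0,0,0],"dp":[-0.2,3.1,0],"jaw":1},
    {"angular":[0,0,0],"dp":[-0.2,3.1,0],"jaw":1}
  ]
}}

```text
clock: 30.3
eef_pos: [0.5331, -0.0324, 0.3806]
tcp_rot: [1.0, 0.0, 0.0, -0.0]
contact_force: [0.3, -0.7, 0.1]
width: 0.155
finger_force: 30.0
```

Emit:
{"api": "play_rows", "payload": {
  "deltas": [
    {"angular":[0,0,0],"dp":[-0.2,3.1,0],"jaw":1},
    {"angular":[0,0,0],"dp":[0,3.1,0],"jaw":1},
    {"angular":[0,0,0],"dp":[0,3.1,0],"jaw":1},
    {"angular":[0,0,0],"dp":[0,3.1,0],"jaw":1},
    {"angular":[0,0,0],"dp":[0,3.1,0],"jaw":1},
    {"angular":[0,0,0],"dp":[0,3.1,0],"jaw":1},
    {"angular":[0,0,0],"dp":[0,2.5,0],"jaw":1},
    {"angular":[0,0,0],"dp":[0,1.5,0],"jaw":1}
  ]
}}

```text
clock: 30.97
eef_pos: [0.5312, -0.2592, 0.3803]
tcp_rot: [1.0, -0.001, -0.0, 0.0]
contact_force: [0.6, 1.2, -0.8]
width: 0.149
finger_force: 30.0
```

Emit:
{"api": "play_rows", "payload": {
  "deltas": [
    {"angular":[0,0,0],"dp":[0,0,0],"jaw":1},
    {"angular":[0,0,0],"dp":[0,0,0],"jaw":1},
    {"angular":[0,0,0],"dp":[0,0,0],"jaw":1}
  ]
}}

```text
clock: 31.22
eef_pos: [0.5316, -0.2565, 0.3803]
tcp_rot: [1.0, -0.0, -0.0, -0.0]
contact_force: [-0.2, 0.6, -0.3]
width: 0.148
finger_force: 30.0
```

Down 17.9 cm to z ≈ 0.201.

Emit:
{"api": "play_rows", "payload": {
  "deltas": [
    {"angular":[0,0,0],"dp":[0,0,2.0],"jaw":1},
    {"angular":[0,0,0],"dp":[0,0,3.0],"jaw":1},
    {"angular":[0,0,0],"dp":[0,0,3.0],"jaw":1},
    {"angular":[0,0,0],"dp":[0,0,3.0],"jaw":1},
    {"angular":[0,0,0],"dp":[0,0,2.5],"jaw":1},
    {"angular":[0,0,0],"dp":[0,0,2.0],"jaw":1},
    {"angular":[0,0,0],"dp":[0,0,1.3],"jaw":1},
    {"angular":[0,0,0],"dp":[0,0,0.7],"jaw":1}
  ]
}}

```text
clock: 31.88
eef_pos: [0.5315, -0.2555, 0.2034]
tcp_rot: [1.0, 0.001, -0.001, -0.0]
contact_force: [-0.7, -0.2, -1.1]
width: 0.15
finger_force: 30.0
```

Emit:
{"api": "play_rows", "payload": {
  "deltas": [
    {"angular":[0,0,0],"dp":[0,0,0.3],"jaw":1},
    {"angular":[0,0,0],"dp":[0,0,0],"jaw":1},
    {"angular":[0,0,0],"dp":[0,0,0],"jaw":1},
    {"angular":[0,0,0],"dp":[0,0,0.05],"jaw":1},
    {"angular":[0,0,0],"dp":[0,0,0],"jaw":1}
  ]
}}

```text
clock: 32.3
eef_pos: [0.5322, -0.2567, 0.2026]
tcp_rot: [1.0, 0.0, 0.001, 0.0]
contact_force: [-0.4, 0.7, -0.5]
width: 0.145
finger_force: 30.0
```

Emit:
{"api": "play_rows", "payload": {
  "deltas": [
    {"angular":[0,0,0],"dp":[0,0,0.1],"jaw":1},
    {"angular":[0,0,0],"dp":[0,0,0],"jaw":1},
    {"angular":[0,0,0],"dp":[0,0,0],"jaw":1}
  ]
}}

```text
clock: 32.55
eef_pos: [0.5322, -0.2568, 0.2013]
tcp_rot: [1.0, 0.0, 0.001, 0.0]
contact_force: [0.4, 1.3, 3.5]
width: 0.153
finger_force: 30.0
```

Emit:
{"api": "play_rows", "payload": {
  "deltas": [
    {"angular":[0,0,0],"dp":[0,0,0],"jaw":0.5},
    {"angular":[0,0,0],"dp":[0,0,0],"jaw":0},
    {"angular":[0,0,0],"dp":[0,0,0],"jaw":0},
    {"angular":[0,0,0],"dp":[0,0,0],"jaw":0},
    {"angular":[0,0,0],"dp":[0,0,0],"jaw":0},
    {"angular":[0,0,0],"dp":[0,0,-1],"jaw":0},
    {"angular":[0,0,0],"dp":[0,0,-2.5],"jaw":0},
    {"angular":[0,0,0],"dp":[0,0,-3],"jaw":0}
  ]
}}

```text
clock: 33.22
eef_pos: [0.5312, -0.2566, 0.2652]
tcp_rot: [1.0, -0.0, -0.002, -0.0]
contact_force: [0.8, 0.7, 1.0]
width: 0.498
finger_force: 0.0
```

Emit:
{"api": "play_rows", "payload": {
  "deltas": [
    {"angular":[0,0,0],"dp":[0,0,-3],"jaw":0},
    {"angular":[0,0,0],"dp":[0,0,-3],"jaw":0},
    {"angular":[0,0,0],"dp":[0,0,-3],"jaw":0},
    {"angular":[0,0,0],"dp":[0,0,0],"jaw":0},
    {"angular":[0,0,0],"dp":[0,0,0],"jaw":0},
    {"angular":[0,0,0],"dp":[0,0,0],"jaw":0}
  ]
}}

```text
clock: 33.72
eef_pos: [0.5315, -0.2566, 0.356]
tcp_rot: [1.0, -0.0, 0.0, -0.0]
contact_force: [0.3, -0.6, -0.8]
width: 0.5
finger_force: 0.0
```

Run:
```python
from h import *
for n in ['top','side']:
    c=capture(n)
    for q,lo,hi in [('cap_c',.13,.148),('lid_spout',.096,.107),('smalllid_spout',.042,.058)]:
        r=pts(c,q,lo,hi)
        if r is not None and len(r[0])>3: print(n,q,r[1],len(r[0]),circ(r[0]),np.median(r[0],0))
cv2.imwrite('pics/s7.png',cv2.resize(c['img'][130:260,190:340,::-1],None,fx=4,fy=4))
```

```text
top cap_c 0.52 222 [0.5184 0.0194 0.0175] [0.51751431 0.01921538 0.13871884]
top lid_spout 0.73 343 [0.518  0.0188 0.0289] [0.5160757  0.01582645 0.10076557]
side cap_c 0.6 144 [0.5147 0.0207 0.0178] [0.51451961 0.02564291 0.13763773]
side lid_spout 0.53 206 [0.5145 0.0203 0.0292] [0.5126294  0.03222992 0.09998058]
side smalllid_spout 0.55 15 [ 0.5288 -0.2531  0.0062] [ 0.52886449 -0.25157822  0.04767541]
```

View pics/s7.png

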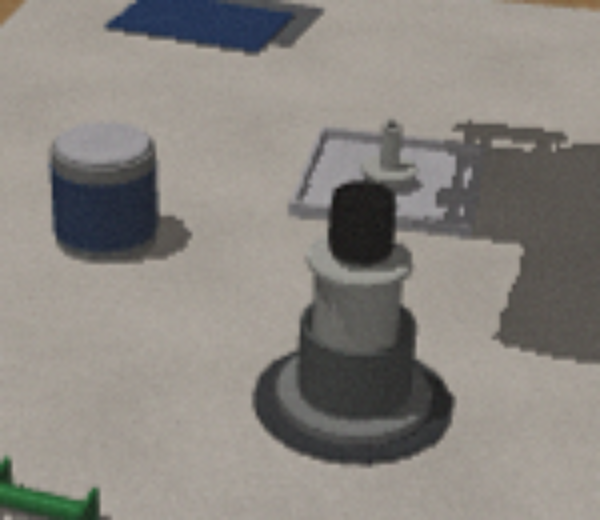

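The stack stands complete on the stand (crop 360,300), and the small lid is upright in the stock tray (390,155). The tin is undisturbed.

```bash
python3 -c "
from workcell import *
print(sign_off())"
```

```text
the job is handed in; nothing more can be done
None
```

The spray cup is made up on the stand with sleeve, liner, large lid and cap seated, the small lid stands upright in the stock tray, and the job is handed in; the sign-off call did not return a verdict.

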